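# Line up the drive key and fit the tube bar on the mixer

### The arm

A 7-joint arm with a two-finger parallel gripper is mounted at the origin on the work surface. World frame = base frame: x ahead of the robot, y to its left, z up, the work surface at z = 0. Lengths are in mm, angles in rad, forces in N, time in s.
With the tool pointing down it reaches from about 400 to 900 mm from the base axis. Payload 5.5 kg.
Tool frame: the origin (TCP) lies midway between the tips of the shut fingers; the grasp point (between the pads) lies bot.tcp_to_grasp behind it (bot.tcp_to_grasp is the distance from the TCP to the grasp point, in mm); z points along the fingers, y is the direction in which the jaws open and shut (so a half turn about z gives the same grasp; the last joint's range is limited). The gripper opens to 92 mm and grips with 3 to 60 N. Pads are 19 mm wide; open, the fingers measure 130 mm over their backs; the gripper's body (75 mm by 190 mm) begins 47 mm behind the grasp point.
Start: joints at [1.433, 0.501, -0.427, 1.55, 0.221, 1.138, -0.21], TCP at [253.634, -598.473, 202.829] pointing down, gripper open.
Joint ranges: [-2.88, 2.88], [-0.31, 2.03], [-1.54, 1.56], [0.2, 2.42], [-1.41, 4.55], [0.19, 2.02], [-2.57, 2.57]. Speed limits (rad/s): [2.57, 2.57, 3.14, 3.14, 3.14, 3.14, 3.14].

### API

Orientations are given as [roll, pitch, yaw] about the fixed x, y, z axes, in that order (R = Rz(yaw) Ry(pitch) Rx(roll)).
In Python, from plant import bot gives the robot as it stands.
- The arm moves only by the tool step_arm, never from a script. Its argument "series" is a list of rows, each a list of 6 numbers: the shift along the tool's x, y, z scaled (see below), then the turn, a rotation vector about the tool's x, y, z scaled (see below). In form: [[tx, ty, tz, ax, ay, az], ...]. A call has 1 to 12 rows; each row is the pose to reach, as a shift and turn from the pose commanded when the call began, along the tool's axes at that moment, turning the shorter way round; what a row does not reach only later rows make up. The controller multiplies each number of a shift by 1000 mm and each number of a turn by pi rad. A row lasts 1/8 s, in which the tool goes at most 62.5 mm and 10.7 degrees, less where a joint would pass 70% of its speed; a pose out of reach is approached as far as the arm can. A call with a number of a shift or a turn outside -1 to 1 is refused whole. A call with a gripper value outside its range is refused whole. "jaw" is the closure, from -1 (fully open) to 1 (shut), set as the call begins (left out, the last holds). The fingers move at their own pace and stop on an object; the grip force is fixed at half the most. Time passes only in rows, so rows that repeat a pose let the fingers close. It gives the time, the measured TCP pose, the force and the opening at its end, in the units of the state.
- bot.observe(): the state, without advancing time (a new reading comes with each control period).
- bot.grab_frame(name): name is "side" or "top" or "wrist"; returns a dict with "img" (400x640x3 uint8, blue, green, red), "fx", "fy", "cx", "cy" (pixels), "k1" (the pictures are not rectified: a ray, as slopes to the right and down, at radius r is drawn at 1 + k1 r^2 times it, then the intrinsics apply), "camera_from_world" (4x4, takes a point from world to camera coordinates); the wrist camera has in their place "T_tool_cam" (4x4, takes a point from camera to tool coordinates, whose origin is the TCP and whose axes are the flange's). Camera axes: x right, y down, z forward; pixel columns grow to the right and rows downward; lengths in mm; the calibration is good to about 2 mm. A picture is of the moment at which its call begins: read the wrist's pose just before it. There is no depth.
- bot.finish_job(): hands the job in, once; it reports no verdict.
The state is a dict: "clock": time; "q": joint angles; "qd": joint speeds; "effort": joint torques, N m; "tool_pos": TCP position; "orientation": TCP orientation; "contact_force": force on the tool from outside, world axes, zero at the start; "ft_torque": the same for the moment, N m; "opening": opening from 0.0 (shut) to 1.0 (fully open).
Only numpy, scipy, OpenCV 4.12 (cv2) and the standard library are available. Lean on these libraries where they do the work, as an engineer would, in place of code of your own. Each camera call takes 0.05 s, during which the arm holds its last target. There are 200 camera calls.

### The job

First turn the steel drive key of the tube mixer until it points at the two gaps in its guard ring. Then draw the tube bar out lengthwise from under the bridge of its rack by one end, set it down on the black mat and let go, take it again by the grip in its middle, and fit it through the two gaps fully down onto the key, then let go. Do not drop the bar, and leave the other things on the bench where they are.

Things in the scene. Friction and masses are not known exactly. Their poses are not given: they have to be found in the camera images.
- mixer: Tube mixer, fixed: round white housing 224 mm across and 50 mm high, a grey guard ring on top from 50 to 74 mm above the bench (inner radius about 72 mm, outer about 103 mm) broken by two opposite gaps 46 mm wide. Origin at the centre of its underside on the bench; its x axis runs level through the middle of both gaps, z up.
- drive_key (a point): Drive in the mixer's middle: steel disc 60 mm across bearing an upright key 44 mm long, 14 wide, 18 high, with two flat upright sides (lower 11 mm) and a rounded top. Point: centre of the key's foot on the disc's top face, 54 mm above the bench (key top 72 mm); x along the key, z up. It turns about the vertical axis either way and stays where left (friction 0.06 N m). Both ends are alike.
- drive (a joint): Angle of the key from the mixer's gap line, rad, counter-clockwise from above positive: 0 or +-3.14 is lined up with the gaps. Starts 0.5 to 2.64.
- bar: Tube bar, loose, 0.13 to 0.20 kg: white plastic, 200 mm long, 36 wide, 26 high, a row of round wells along its top. In the underside's middle a slot 52 mm long (along the bar), 19 wide, 21 deep takes the key. Both ends alike. Origin: centre of the underside; x along the bar, z up. Fully home, its underside lies on the drive's disc. Starts lying in the rack along the rack's x axis.
- bar_grip (a point): Grey upright grip on the middle of the bar's top: 44 mm long (along the bar), 16 mm wide, 34 mm high, from 26 to 60 mm above the bar's underside. Point: centre of the grip's top; axes as the bar's.
- rack: Storage rack, fixed, dark steel: floor block 120 mm long, 70 wide, 24 high on which the bar lies, open lengthwise both ways. Origin: centre of its underside on the bench; x lengthwise, z up. The bar's ends stick out about 75 mm from the bridge on both sides and 40 mm past the floor block.
- rack_bridge (a point): Centre of the underside of the rack's bridge, 98 mm above the bench. The bridge covers the middle of the rack and the bar's grip: 50 mm long, 62 mm wide (52 inside), its top 103 mm above the bench; it does not move. Axes as the rack's.
- mat: Black rubber mat, fixed, 120 mm (x) by 240 mm (y), 4 mm thick. Origin at the centre of its underside, z up.
- micro_rack: Bystander: low green rack for microtubes, 80 x 200 mm, 52 mm high with caps. Origin at the centre of its underside.
- tube_rack: Bystander: green rack of red-capped tubes, 70 x 150 mm, 108 mm high. Origin at the centre of its underside.
- bottle: Bystander: amber bottle, 70 mm across, 110 mm high. Origin at the centre of its underside.
- dish: Bystander: flat glass dish, 60 mm across, 14 mm high. Origin at the centre of its underside.
- marker: Bystander: black marker lying on the bench, about 138 mm long, 13 mm thick. Origin under its middle.
- tip_box: Bystander: grey box with a clear lid, 87 x 122 mm, 59 mm high. Origin at the centre of its underside.
Mind the look-alikes: they are no part of the job. What is meant by the bar is not orange, and is the larger of those in its own colour.

How it is judged:
By the outcome, as a careful person would: the job done as asked, in the order asked, and still so for the second after the job is handed in, with the robot touching nothing.
It also fails if it takes over 72 s, if anything falls off the work surface, if the arm or the gripper's body presses on something with over 40 N, if the wrist force passes 120 N, or if a joint passes its speed limit or range.

## Working session

There is one attempt and no reset: what is moved stays moved. The work goes in short steps, Python scripts to look and compute and a tool call to move; the robot and the scene stay as the last step left them, time stands still between calls to the robot, and variables do not carry over. Pictures are saved under pics/ and viewed, about 8 in all and at most 12, crops included, and the job is handed in when it is done.

Besides the shell and the picture viewer there is one more tool, called after "Request:" in YAML: its name, and indented under it one key for each argument. step_arm: Moves the arm, as the interface text tells. Shifts and turns lie within -1 to 1; 1 stands for 1000 mm of shift or pi rad of turn. Its arguments: {"type":"object","properties":{"series":{"type":"array"},"jaw":{"type":"number"}},"required":["series"]}

```bash
mkdir -p pics; ls
cat > h.py <<'E'
import numpy as np, cv2
from scipy.spatial.transform import Rotation as R
from plant import bot
def grab(n):
    s=bot.observe(); f=bot.grab_frame(n); f['s']=s
    if n=='wrist':
        T=np.eye(4); T[:3,:3]=R.from_euler('xyz',s['orientation']).as_matrix(); T[:3,3]=s['tool_pos']
        f['W']=T@np.array(f['T_tool_cam'])
    else: f['W']=np.linalg.inv(np.array(f['camera_from_world']))
    return f
def ray(f,px):
    K=np.array([[f['fx'],0,f['cx']],[0,f['fy'],f['cy']],[0,0,1.]])
    p=cv2.undistortPoints(np.array(px,float).reshape(-1,1,2),K,np.array([f['k1'],0,0,0.]),).reshape(-1,2)
    d=np.c_[p,np.ones(len(p))]@f['W'][:3,:3].T
    return f['W'][:3,3],d
def onz(f,px,z):
    o,d=ray(f,px); return o+d*((z-o[2])/d[:,2])[:,None]
def proj(f,P):
    c=np.linalg.inv(f['W']); p=np.atleast_2d(P)@c[:3,:3].T+c[:3,3]; s=p[:,:2]/p[:,2:]
    s=s*(1+f['k1']*(s**2).sum(1,keepdims=True)); return s*[f['fx'],f['fy']]+[f['cx'],f['cy']]
E
python3 - <<'E'
from h import *
s=bot.observe(); print(s, bot.tcp_to_grasp)
import pickle
for n in('top','side','wrist'):
    f=grab(n); cv2.imwrite(f'pics/{n}0.png',f['img']); pickle.dump(f,open(f'{n}0.pkl','wb')); print(n,f['fx'],f['k1'],f['W'].round(2).tolist())
E
```

```text
pics
{'clock': 0.0, 'q': array([ 1.43320155,  0.501859  , -0.42676034,  1.55143788,  0.22077997,
        1.13829596, -0.21027672]), 'qd': array([-1.58839432e-03, -1.30823685e-03, -2.43563098e-05,  3.83090481e-04,
        3.99410484e-04,  3.85424879e-04,  5.56751493e-04]), 'effort': array([-8.07943870e-04, -5.66593587e+01, -5.81643373e+00, -2.79111779e+01,
       -6.85950997e-02,  3.06568283e-02,  1.98270864e-04]), 'tool_pos': array([ 253.2569681 , -597.82454308,  201.77372046]), 'orientation': array([-3.13964282e+00, -7.47169289e-05,  4.00834945e-01]), 'contact_force': array([-0.14791431,  0.40585917,  0.07206927]), 'ft_torque': array([-0.01384261,  0.02271377, -0.00557548]), 'opening': 0.9995454962939114} 18.8
top 480.77036674990376 -0.05560756273811442 [[0.0, -0.98, 0.19, 268.34], [-1.0, -0.01, -0.01, 15.5], [0.02, -0.19, -0.98, 1331.54], [0.0, 0.0, 0.0, 1.0]]
side 396.0485013305836 -0.07484237357459972 [[-0.96, -0.16, 0.23, 253.15], [-0.28, 0.59, -0.76, 859.09], [-0.02, -0.79, -0.61, 797.44], [0.0, 0.0, 0.0, 1.0]]
wrist 342.670814759084 -0.04907890163801238 [[0.39, -0.88, -0.26, 322.54], [-0.92, -0.37, -0.11, -569.78], [-0.0, 0.28, -0.96, 383.46], [0.0, 0.0, 0.0, 1.0]]
```

View pics/top0.png

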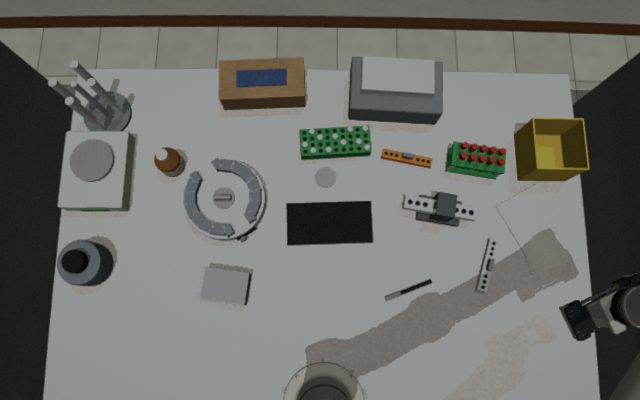

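View pics/side0.png

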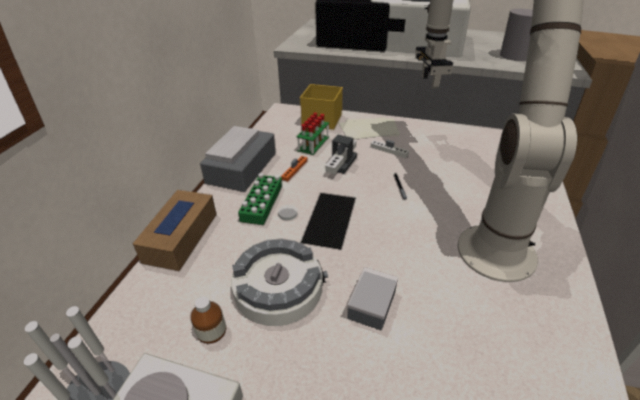

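The top view shows three bar candidates: the orange bar at (406,158), a small white bar at (487,265), and the white bar under the dark rack bridge at (440,207). The mixer is at (224,198), with its key nearly along the image x axis, and the mat is at (329,223). I choose the bar in the rack and check it in a close crop.

Run:
```python
from h import *
import pickle
f=pickle.load(open('top0.pkl','rb')); im=f['img']
a=cv2.resize(im[145:255,165:285],None,fx=4,fy=4,interpolation=cv2.INTER_CUBIC)
b=cv2.resize(im[180:235,390:490],None,fx=4,fy=4,interpolation=cv2.INTER_CUBIC)
c=np.zeros((440,880,3),np.uint8); c[:,:480]=a; c[:220,480:]=b
cv2.imwrite('pics/crop1.png',cv2.resize(c,(800,400)))
for n,px,z in [('mixer ctr',[(224,198)],72),('mat',[(287,205),(371,202),(373,242),(289,245)],4),('bar ends',[(404,201),(404,208),(474,209),(473,217)],50),('bridge',[(435,191),(456,194),(457,205),(433,217)],103),('tip',[(227,285)],59),('dish',[(325,177)],14),('marker',[(409,290)],13),('smallbar',[(487,265)],20),('orange',[(406,158)],20),('micro',[(335,142)],52),('bottle',[(166,158)],110)]:
    print(n,onz(f,px,z).round(0)[:,:2].tolist())
```

```text
mixer ctr [[534.0, 270.0]]
mat [[529.0, 106.0], [540.0, -131.0], [426.0, -135.0], [417.0, 98.0]]
bar ends [[534.0, -216.0], [514.0, -216.0], [513.0, -409.0], [490.0, -405.0]]
bridge [[550.0, -290.0], [543.0, -345.0], [513.0, -346.0], [481.0, -281.0]]
tip [[305.0, 255.0]]
dish [[609.0, -0.0]]
marker [[295.0, -230.0]]
smallbar [[362.0, -446.0]]
orange [[665.0, -231.0]]
micro [[700.0, -27.0]]
bottle [[633.0, 422.0]]
```

View pics/crop1.png

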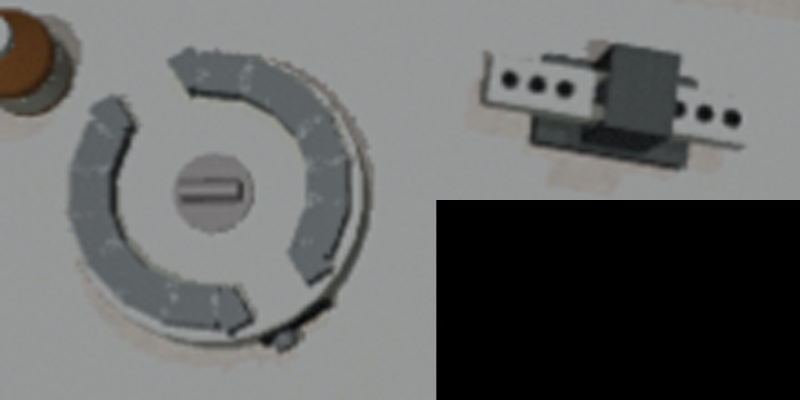

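Crop: the larger white bar is in the rack. Its left end with three wells is at crop (485-600,75), and the dark bridge is at (643,90), so the choice is confirmed. The mixer gaps are at crop (150,70) and (275,310), and the key lies along image x. I move first to a wrist view over the rack, then on to the mixer.

```bash
cat >> h.py <<'E'
def plan(xyz,yaw_deg):
    s=bot.observe(); A=R.from_euler('xyz',s['orientation']); B=R.from_euler('xyz',[np.pi,0,np.radians(yaw_deg)])
    t=A.inv().apply(np.array(xyz)-s['tool_pos'])/1000; r=(A.inv()*B).as_rotvec()/np.pi
    print('plan',xyz,yaw_deg,'->',t.round(4).tolist(),r.round(4).tolist())
E
python3 -c "
from h import *
plan([500,-290,270],84)"
```

```text
plan [500, -290, 270] 84 -> [0.3473, -0.1874, -0.0677] [-0.0004, -0.0003, -0.3391]
```

Request:
step_arm:
  series:
    - [0.06,-0.03,-0.03,0,0,-0.05]
    - [0.11,-0.06,-0.05,0,0,-0.1]
    - [0.16,-0.09,-0.068,0,0,-0.15]
    - [0.21,-0.115,-0.068,0,0,-0.2]
    - [0.26,-0.14,-0.068,0,0,-0.25]
    - [0.31,-0.167,-0.068,0,0,-0.3]
    - [0.347,-0.187,-0.068,0,0,-0.339]
    - [0.347,-0.187,-0.068,0,0,-0.339]
    - [0.347,-0.187,-0.068,0,0,-0.339]

```text
clock: 1.27
tool_pos: [499.5, -291.7, 270.5]
orientation: [-3.141, 0.0, 1.464]
contact_force: [-0.7, -0.0, 0.5]
opening: 1.001
```

Run:
```python
from h import *
import pickle
s=bot.observe(); print(s['clock'],s['q'].round(2),s['tool_pos'],s['orientation'])
f=grab('wrist'); pickle.dump(f,open('w1.pkl','wb')); cv2.imwrite('pics/w1.png',f['img'])
plan([530,250,250],90)
```

```text
1.275 [ 1.09  0.38 -0.79  1.65  0.28  1.24  0.14] [ 499.52120349 -291.6537976   270.45187504] [-3.14063737e+00  4.28561744e-04  1.46447332e+00]
plan [530, 250, 250] 90 -> [0.5426, -0.0276, 0.0201] [-0.0003, 0.0002, -0.0343]
```

View pics/w1.png

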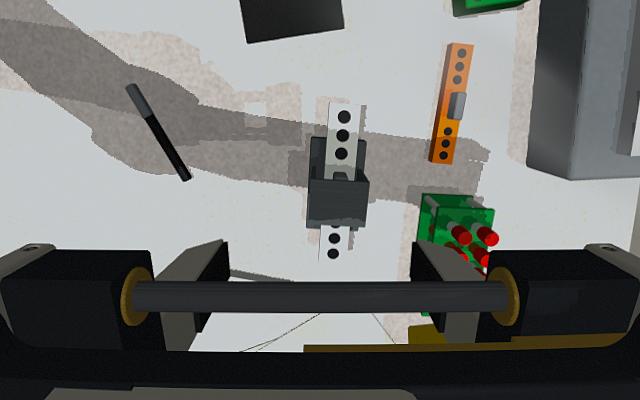

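Wrist view: the bar's wells lie at (344,117), (343,135), (341,153) and (334,238), (333,254), with the bridge at (338,203). Now on to the mixer.

Request:
step_arm:
  series:
    - [0.06,-0.003,0.0,0,0,-0.034]
    - [0.12,-0.006,0,0,0,-0.034]
    - [0.18,-0.01,0,0,0,-0.034]
    - [0.24,-0.014,0.0,0,0,-0.034]
    - [0.3,-0.018,0,0,0,-0.034]
    - [0.36,-0.02,0,0,0,-0.034]
    - [0.42,-0.022,0,0,0,-0.034]
    - [0.48,-0.025,0.01,0,0,-0.034]
    - [0.543,-0.028,0.02,0,0,-0.034]
    - [0.543,-0.028,0.02,0,0,-0.034]
    - [0.543,-0.028,0.02,0,0,-0.034]

```text
clock: 2.7
tool_pos: [529.7, 250.4, 250.3]
orientation: [-3.141, 0.001, 1.571]
contact_force: [0.1, -0.0, -0.5]
opening: 1.002
```

Run:
```python
from h import *
import pickle
# wells in w1
f=pickle.load(open('w1.pkl','rb')); g=cv2.cvtColor(f['img'],cv2.COLOR_BGR2GRAY)
P=[]
for u,v in [(344,117),(343,135),(341,153),(334,238),(333,254)]:
    w=g[v-9:v+10,u-9:u+10]; n,l,st,c=cv2.connectedComponentsWithStats((w<90).astype(np.uint8))
    k=l[9,9]; P.append(c[k]+[u-9,v-9]); print(st[k],c[k]+[u-9,v-9])
X=onz(f,P,50)[:,:2]; d=np.polyfit(X[:,1],X[:,0],1); print(X.round(1).tolist(),d,'bar yaw',np.degrees(np.arctan2(1,d[0])))
print('ends',onz(f,[(328,102),(361,105),(319,262),(348,263)],50).round(1).tolist())
print('mat near',onz(f,[(247,43),(344,28)],4).round(1).tolist())
s=bot.observe(); print(s['clock'],s['q'].round(2),s['tool_pos'],s['orientation'])
f=grab('wrist'); pickle.dump(f,open('w2.pkl','wb')); cv2.imwrite('pics/w2.png',f['img'])
```

```text
[  3   2  13  13 128] [343.7890625 116.40625  ]
[  2   3  13  13 126] [342.26190476 135.19047619]
[  3   3  13  13 122] [340.87704918 153.18852459]
[ 4  4 11 11 92] [333.98913043 237.94565217]
[ 3  4 12 10 89] [332.64044944 253.3258427 ]
[[533.9, -234.4], [530.3, -255.4], [526.8, -276.0], [508.6, -381.3], [504.9, -402.2]] [1.72349691e-01 5.74319322e+02] bar yaw 80.22115977933657
ends [[517.6, -216.7, 50.0], [554.4, -223.9, 50.0], [486.3, -412.4, 50.0], [523.4, -417.9, 50.0]]
mat near [[428.0, -136.8, 4.0], [546.5, -132.9, 4.0]]
2.7 [ 0.22  0.46 -0.95  1.65  0.4   1.23 -0.81] [529.71943222 250.44381476 250.31129598] [-3.14101397e+00  1.31581712e-03  1.57091676e+00]
```

View pics/w2.png

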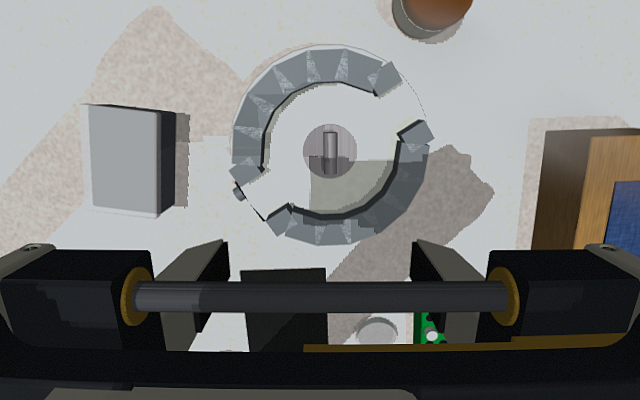

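The wrist view shows the mixer well: the disc and key are at (330,151), the key runs along image v, and the gaps are at (405,100) and (260,200). I rectify this onto the ring-top and key-top planes and measure.

```bash
cat > rect.py <<'E'
from h import *
def rect(f,cx,cy,z,half,s):
    n=int(2*half*s); u=(np.arange(n)+.5)/s-half
    Y,X=np.meshgrid(cy-u,cx-u)  # image: right=-y, down=-x
    P=np.c_[X.ravel(),Y.ravel(),np.full(n*n,z)]; q=proj(f,P).reshape(n,n,2).astype(np.float32)
    return cv2.remap(f['img'],q[...,0],q[...,1],cv2.INTER_LINEAR)
E
python3 - <<'E'
from rect import *
import pickle
f=pickle.load(open('w2.pkl','rb'))
print(onz(f,[(330,151)],54),onz(f,[(330,130),(331,173)],72))
c=onz(f,[(330,151)],54)[0]
a=rect(f,c[0],c[1],74,110,1.8); b=rect(f,c[0],c[1],72,40,4.95)
cv2.imwrite('pics/r2.png',np.hstack([a,b]))
for r in(80,85,90,95):
    t=np.radians(np.arange(0,360,1)); P=np.c_[c[0]+r*np.cos(t),c[1]+r*np.sin(t),np.full(360,74)]
    q=proj(f,P).astype(np.float32); v=cv2.remap(cv2.cvtColor(f['img'],cv2.COLOR_BGR2GRAY),q[:,0][:,None],q[:,1][:,None],1).ravel()
    print(r,'bright >165:',np.where(v>165)[0].tolist())
E
```

```text
[[541.60805764 274.46774474  54.        ]] [[540.87267008 298.54454345  72.        ]
 [542.29951521 253.41727141  72.        ]]
80 bright >165: [20, 21, 22, 23, 24, 25, 26, 27, 28, 29, 30, 31, 32, 33, 34, 35, 36, 37, 38, 39, 40, 41, 42, 43, 44, 45, 46, 47, 86, 120, 199, 200, 201, 202, 203, 204, 205, 206, 207, 208, 209, 210, 211, 212, 213, 214, 215, 216, 217, 218, 219, 220, 221, 222, 223, 224, 225, 226]
85 bright >165: [21, 22, 23, 24, 25, 26, 27, 28, 29, 30, 31, 32, 33, 34, 35, 36, 37, 38, 39, 40, 41, 42, 43, 44, 45, 46, 62, 85, 200, 201, 202, 203, 204, 205, 206, 207, 208, 209, 210, 211, 212, 213, 214, 215, 216, 217, 218, 219, 220, 221, 222, 223, 224, 225]
90 bright >165: [22, 23, 24, 25, 26, 27, 28, 29, 30, 31, 32, 33, 34, 35, 36, 37, 38, 39, 40, 41, 42, 43, 44, 45, 46, 82, 83, 84, 105, 200, 201, 202, 203, 204, 205, 206, 207, 208, 209, 210, 211, 212, 213, 214, 215, 216, 217, 218, 219, 220, 221, 222, 223, 224]
95 bright >165: [22, 23, 24, 25, 26, 27, 28, 29, 30, 31, 32, 33, 34, 35, 36, 37, 38, 39, 40, 41, 42, 43, 44, 45, 46, 200, 201, 202, 203, 204, 205, 206, 207, 208, 209, 210, 211, 212, 213, 214, 215, 216, 217, 218, 219, 220, 221, 222, 223, 224]
```

View pics/r2.png

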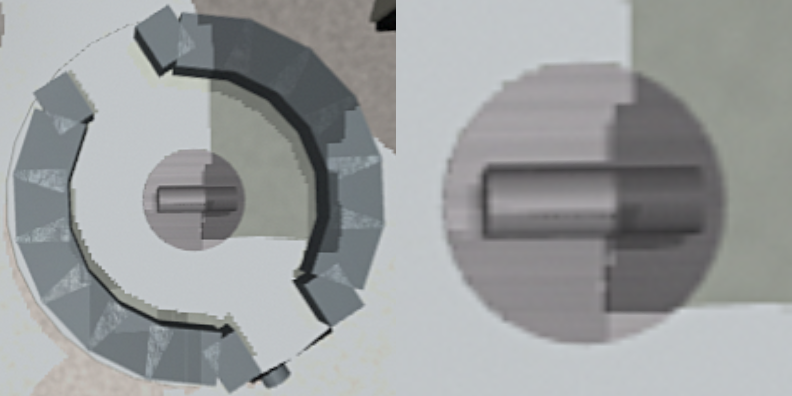

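The key lies at about 91°, the gap line at 33°, and the mixer centre at (541.5, 274.4). I grip the key at yaw 90 and turn it to 33.

```bash
python3 -c "
from h import *
plan([541.5,274.4,110],91);plan([541.5,274.4,58],91)"
```

```text
plan [541.5, 274.4, 110] 91 -> [0.0253, 0.0113, 0.1404] [-0.0001, 0.0005, -0.0061]
plan [541.5, 274.4, 58] 91 -> [0.0254, 0.0113, 0.1924] [-0.0001, 0.0005, -0.0061]
```

Request:
step_arm:
  series:
    - [0.0254,0.0113,0.05,0,0.0004,-0.006]
    - [0.0254,0.0113,0.1,0,0.0004,-0.006]
    - [0.0254,0.0113,0.13,0,0.0004,-0.006]
    - [0.0254,0.0113,0.13,0,0.0004,-0.006]
    - [0.0254,0.0113,0.155,0,0.0004,-0.006]
    - [0.0254,0.0113,0.175,0,0.0004,-0.006]
    - [0.0254,0.0113,0.1845,0,0.0004,-0.006]
    - [0.0254,0.0113,0.192,0,0.0004,-0.006]
    - [0.0254,0.0113,0.192,0,0.0004,-0.006]
    - [0.0254,0.0113,0.192,0,0.0004,-0.006]
  jaw: -0.1

```text
clock: 4.0
tool_pos: [540.8, 277.9, 59.4]
orientation: [3.141, -0.002, 1.592]
contact_force: [1.1, 0.7, -0.8]
opening: 0.552
```

Request:
step_arm:
  series:
    - [0,0,0,0,0,0]
    - [0,0,0,0,0,0]
    - [0,0,0,0,0,0]
    - [0,0,0,0,0,0]
    - [0,0,0,0,0,0]
    - [0,0,0,0,0,0]
  jaw: 1

```text
clock: 4.75
tool_pos: [540.4, 277.4, 58.8]
orientation: [-3.142, -0.001, 1.592]
contact_force: [0.5, -0.4, -0.5]
opening: 0.007
```

The jaws closed on nothing, so I look.

Run:
```python
from h import *
import pickle
s=bot.observe(); print(s['q'].round(3),s['qd'].round(3),s['tool_pos'],s['contact_force'],s['opening'])
f=grab('wrist'); g=grab('side');h=grab('top')
print(proj(f,[[541.5,274.4,72],[541.5,274.4,54]]),proj(g,[[541.5,274.4,54]]))
u,v=proj(g,[[541.5,274.4,72]])[0].astype(int)
pickle.dump((f,g,h),open('w3.pkl','wb'))
c=cv2.resize(g['img'][v-60:v+60,u-70:u+70],None,fx=3.33,fy=3.33); 
b=cv2.resize(f['img'],(466,291)); o=np.zeros((c.shape[0],800,3),np.uint8)
o[:c.shape[0],:c.shape[1]]=c[:, :800]; w=800-c.shape[1]; b=cv2.resize(f['img'][80:400,150:500],(w,int(w*320/350))); o[:b.shape[0],c.shape[1]:]=b
cv2.imwrite('pics/c3.png',o)
```

```text
[ 0.058  0.711 -0.798  1.76   0.617  0.939 -0.978] [-0.002  0.001 -0.    -0.    -0.001  0.001  0.002] [540.43815216 277.42696909  58.80280331] [ 0.48231318 -0.3882285  -0.50430445] 0.0072010106820003346
[[321.12533464 253.99659496]
 [320.9444477  241.09940336]] [[275.89223402 273.71787012]]
```

View pics/c3.png

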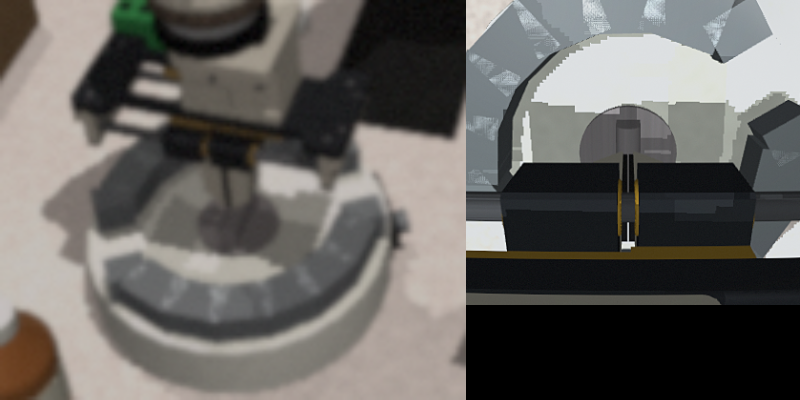

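The fingers look shut just at the key's top, so they probably closed above it. I open and lift clear for a careful look.

Request:
step_arm:
  series:
    - [0,0,0,0,0,0]
    - [0,0,0,0,0,0]
    - [0,0,0,0,0,0]
    - [0,0,-0.02,0,0,0]
    - [0,0,-0.05,0,0,0]
    - [0,0,-0.1,0,0,0]
    - [0,0,-0.1,0,0,0]
    - [0,0,-0.1,0,0,0]
  jaw: -0.1

```text
clock: 5.9
tool_pos: [540.7, 277.2, 159.7]
orientation: [3.14, -0.001, 1.591]
contact_force: [1.5, 0.5, -0.6]
opening: 0.547
```

Run:
```python
from rect import *
import pickle
f=grab('wrist'); pickle.dump(f,open('w4.pkl','wb'))
s=f['s'];print(s['tool_pos'],s['orientation'],s['contact_force'],s['opening'])
b=rect(f,541.5,274.4,72,40,4.95)
cv2.imwrite('pics/c4.png',np.hstack([cv2.resize(f['img'][20:,120:520],(417,396)),b]))
```

```text
[540.69616298 277.1833409  159.7152501 ] [ 3.14027888e+00 -1.08038060e-03  1.59135596e+00] [ 1.50034241  0.49173497 -0.60093545] 0.5467158744865612
```

View pics/c4.png

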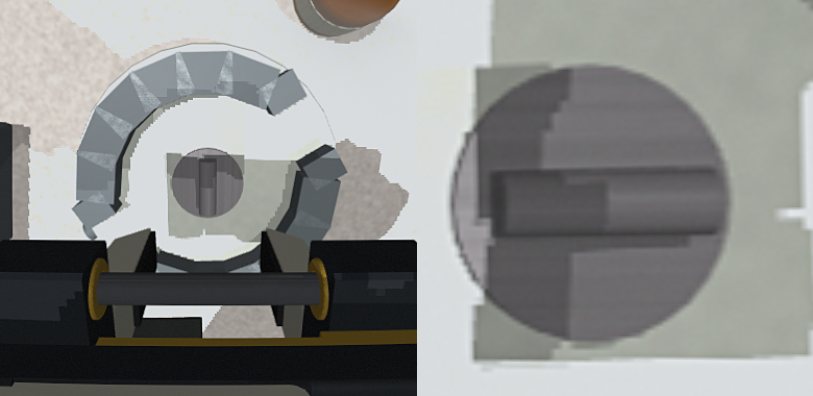

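The key is unmoved and still near 91°, so the jaws did close above it. I descend in small steps and watch the force.

Request:
step_arm:
  series:
    - [0,0.0,0.05,0,0,0]
    - [0,0,0.08,0,0,0]
    - [0,0,0.095,0,0,0]
    - [0,0,0.1,0,0,0]
    - [0,0,0.103,0,0,0]
    - [0,0,0.103,0,0,0]
    - [0,0,0.103,0,0,0]

```text
clock: 6.82
tool_pos: [541.1, 277.7, 56.7]
orientation: [3.14, -0.002, 1.591]
contact_force: [1.4, 0.0, -0.0]
opening: 0.548
```

Request:
step_arm:
  series:
    - [0,0,0,0,0,0]
    - [0,0,0,0,0,0]
    - [0,0,0,0,0,0]
    - [0,0,0,0,0,0]
    - [0,0,0,0,0,0]
  jaw: 1

```text
clock: 7.45
tool_pos: [540.4, 277.4, 55.8]
orientation: [-3.142, -0.001, 1.591]
contact_force: [0.1, -0.0, 0.8]
opening: 0.053
```

Request:
step_arm:
  series:
    - [0,0,-0.01,0,0,0]
    - [0,0,-0.01,0,0,0]
    - [0,0,-0.01,0,0,0]
    - [0,0,0.0,0,0,0]
    - [0,0,0.002,0,0,0]
    - [0,0,0.004,0,0,0]
    - [0,0,0.004,0,0,0]
    - [0,0,0.004,0,0,0]
  jaw: -0.1

```text
clock: 8.45
tool_pos: [540.5, 277.6, 51.9]
orientation: [3.141, -0.001, 1.592]
contact_force: [-0.1, -0.4, -0.4]
opening: 0.547
```

Request:
step_arm:
  series:
    - [0,0,0.002,0,0,0]
    - [0,0,0.003,0,0,0]
    - [0,0,0.004,0,0,0]
    - [0,0,0.004,0,0,0]

```text
clock: 8.95
tool_pos: [540.4, 277.4, 47.7]
orientation: [-3.142, -0.001, 1.592]
contact_force: [-0.4, -0.7, 0.5]
opening: 0.548
```

Request:
step_arm:
  series:
    - [0,0,0.002,0,0,0]
    - [0,0,0.003,0,0,0]
    - [0,0,0.003,0,0,0]
    - [0,0,0.003,0,0,0]

```text
clock: 9.45
tool_pos: [540.5, 277.5, 44.8]
orientation: [3.142, -0.001, 1.591]
contact_force: [-0.3, 0.2, -0.3]
opening: 0.551
```

Request:
step_arm:
  series:
    - [0,0,0,0,0,0]
    - [0,0,0,0,0,0]
    - [0,0,0,0,0,0]
    - [0,0,0,0,0,0]
    - [0,0,0,0,0,0]
  jaw: 1

```text
clock: 10.07
tool_pos: [540.5, 277.4, 44.7]
orientation: [3.142, -0.001, 1.591]
contact_force: [0.1, -0.0, -1.5]
opening: 0.1
```

Request:
step_arm:
  series:
    - [0,0,0,0,0,0]
    - [0,0,0,0,0,0]
    - [0,0,0,0,0,0]
    - [0,0,0,0,0,0]

```text
clock: 10.58
tool_pos: [540.5, 277.5, 44.7]
orientation: [3.142, -0.001, 1.592]
contact_force: [0.5, 0.6, -2.8]
opening: 0.101
```

The jaws stopped at 0.10, so the key is gripped on its flats. The true tips evidently sit about 13 mm above the reported TCP. Now I turn the key by -58.2°.

Request:
step_arm:
  series:
    - [0,0.0003,0,0,0,0.036]
    - [-0.0001,0.0006,0,0,0,0.072]
    - [-0.0002,0.0009,0,0,0,0.108]
    - [-0.0003,0.0012,0,0,0,0.144]
    - [-0.0005,0.0015,0,0,0,0.18]
    - [-0.0007,0.0018,0,0,0,0.216]
    - [-0.0009,0.0021,0,0,0,0.252]
    - [-0.0011,0.0023,0,0,0,0.288]
    - [-0.0014,0.0026,0,0,0,0.3235]
    - [-0.0014,0.0026,0,0,0,0.3235]
    - [-0.0014,0.0026,0,0,0,0.3235]

```text
clock: 11.95
tool_pos: [542.4, 276.5, 45.0]
orientation: [-3.14, 0.0, 0.578]
contact_force: [-1.7, 0.4, 2.3]
opening: 0.091
```

Request:
step_arm:
  series:
    - [0,0,0,0,0,0]
    - [0,0,0,0,0,0]
    - [0,0,0,0,0,0]
    - [0,0,0,0,0,0]
    - [0,0,-0.03,0,0,0]
    - [0,0,-0.08,0,0,0]
    - [0,0,-0.14,0,0,0]
    - [-0.03,0,-0.2,0,0,0]
    - [-0.03,0,-0.2,0,0,0]
    - [-0.03,0,-0.2,0,0,0]
    - [-0.03,0,-0.2,0,0,0]
  jaw: -0.1

```text
clock: 13.32
tool_pos: [517.4, 259.0, 243.0]
orientation: [-3.14, 0.002, 0.575]
contact_force: [-0.1, 0.2, -0.0]
opening: 0.548
```

Run:
```python
from rect import *
import pickle
f=grab('wrist'); pickle.dump(f,open('w5.pkl','wb'))
s=f['s'];print(s['clock'],s['tool_pos'],s['orientation'],s['q'].round(2),s['contact_force'],s['opening'])
cx,cy=541.5,275
a=rect(f,cx,cy,74,110,1.8); b=rect(f,cx,cy,72,40,4.95)
d=np.array([-np.sin(np.radians(33)),-np.cos(np.radians(33))])
for im,sc in((a,1.8),(b,4.95)):
    cv2.line(im,tuple(int(v) for v in 198+d[::1]*[1,1]*[198,198]),tuple(int(v) for v in 198-d*198),(0,0,255),1)
cv2.imwrite('pics/c5.png',np.hstack([a,b]))
t=np.radians(np.arange(0,360,.25))
for r in(80,85,90,95):
    P=np.c_[cx+r*np.cos(t),cy+r*np.sin(t),np.full(len(t),74)]
    q=proj(f,P).astype(np.float32); v=cv2.remap(cv2.cvtColor(f['img'],cv2.COLOR_BGR2GRAY),q[:,0][:,None],q[:,1][:,None],1).ravel().astype(int)
    k=np.where(abs(np.diff(v))>25)[0]*.25; print(r,k[(k<60)|((k>185)&(k<240))].tolist())
```

```text
13.325 [517.40965377 258.95344224 243.03534177] [-3.14005026e+00  1.95884348e-03  5.74971516e-01] [ 0.02  0.38 -0.68  1.68  0.25  1.17 -1.72] [-0.14272505  0.23974794 -0.00817435] 0.5483601854682125
80 [17.0, 17.25, 17.5, 48.5, 48.75, 49.25, 49.5, 196.25, 196.5, 197.75, 198.0, 198.25, 228.5, 228.75, 229.0, 230.0, 230.25, 230.5]
85 [18.0, 18.25, 18.5, 47.5, 47.75, 48.25, 48.5, 197.25, 197.5, 198.75, 199.0, 227.5, 227.75, 228.0]
90 [17.75, 18.0, 19.0, 19.25, 46.5, 46.75, 47.0, 47.25, 47.5, 199.5, 199.75, 226.75, 227.0, 227.25]
95 [18.75, 19.75, 20.0, 45.75, 46.0, 46.25, 46.5, 47.0, 47.25, 200.0, 200.25, 200.5, 226.0, 226.25, 226.5]
```

View pics/c5.png

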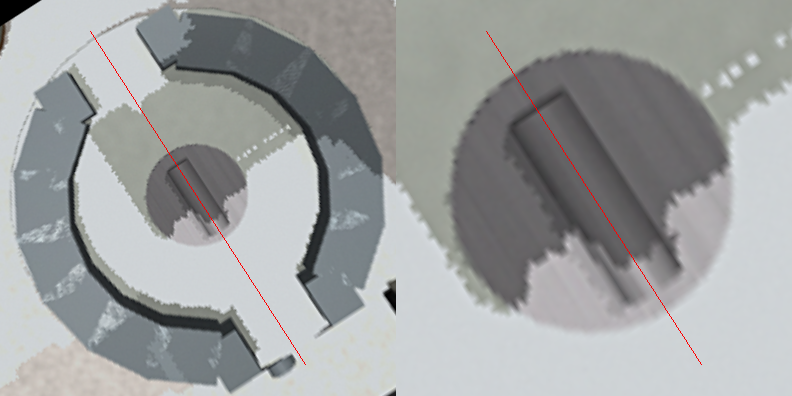

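The key now lies along the red 33° line with its centre at (541.4, 274.6), and the gap edges give 33.2°. Now I go to the bar's near (+y) end.

```bash
python3 -c "
from h import *
plan([533.1,-239.5,150],80.2)"
```

```text
plan [533.1, -239.5, 150] 80.2 -> [-0.2578, 0.4271, 0.0927] [-0.0009, 0.0004, -0.2625]
```

Request:
step_arm:
  series:
    - [-0.03,0.05,0,0,0,-0.03]
    - [-0.06,0.1,0,0,0,-0.06]
    - [-0.09,0.15,0,0,0,-0.09]
    - [-0.12,0.2,0,0,0,-0.12]
    - [-0.15,0.25,0,0,0,-0.15]
    - [-0.18,0.3,0,0,0,-0.19]
    - [-0.21,0.35,0,0,0,-0.23]
    - [-0.235,0.39,0.03,0,0,-0.2625]
    - [-0.258,0.427,0.07,-0.0009,0.0004,-0.2625]
    - [-0.258,0.427,0.093,-0.0009,0.0004,-0.2625]
    - [-0.258,0.427,0.093,-0.0009,0.0004,-0.2625]
  jaw: -1

```text
clock: 14.75
tool_pos: [531.4, -238.2, 147.7]
orientation: [-3.138, -0.004, 1.399]
contact_force: [0.1, 0.9, 0.7]
opening: 0.997
```

Run:
```python
from h import *
import pickle
f=grab('wrist'); pickle.dump(f,open('w6.pkl','wb')); s=f['s'];print(s['clock'],s['tool_pos'],s['orientation'],s['q'].round(2),s['opening'])
g=cv2.cvtColor(f['img'],cv2.COLOR_BGR2GRAY)
P=[]
for X in [(534.4,-234.4),(530.3,-255.4),(526.8,-276)]:
    q=proj(f,[[*X,50]])[0]; u,v=q.astype(int); w=g[v-14:v+15,u-14:u+15]
    n,l,st,c=cv2.connectedComponentsWithStats((w<90).astype(np.uint8)); k=l[14,14]; print(q,k,st[k].tolist(),c[k]+[u-14,v-14]); P.append(c[k]+[u-14,v-14])
print(onz(f,P,50))
plan([533.1,-239.5,90],80.2);plan([533.1,-239.5,16],80.2)
```

```text
14.75 [ 531.42977228 -238.22287748  147.6580485 ] [-3.13798365 -0.0042133   1.39917194] [ 0.83  0.47 -0.59  1.77  0.3   0.99 -0.04] 0.9972402004261799
[322.06574289 190.95299967] 1 [6, 7, 17, 17, 239] [321.92050209 190.82008368]
[321.49219982 215.1944188 ] 1 [7, 6, 17, 16, 222] [321.94594595 214.54954955]
[321.53904927 237.93998254] 1 [7, 7, 17, 16, 209] [321.83253589 237.5215311 ]
[[ 534.29922832 -234.26590944   50.        ]
 [ 530.78137826 -254.89420086   50.        ]
 [ 527.11915295 -275.65725658   50.        ]]
plan [533.1, -239.5, 90] 80.2 -> [-0.0018, 0.0004, 0.0596] [-0.0001, -0.0011, 0.0003]
plan [533.1, -239.5, 16] 80.2 -> [-0.0021, 0.0004, 0.1336] [-0.0001, -0.0011, 0.0003]
```

Request:
step_arm:
  series:
    - [-0.002,0.0006,0.04,0,-0.001,0]
    - [-0.002,0.0006,0.08,0,-0.001,0]
    - [-0.002,0.0006,0.11,0,-0.001,0]
    - [-0.002,0.0006,0.125,0,-0.001,0]
    - [-0.002,0.0006,0.1335,0,-0.001,0]
    - [-0.002,0.0006,0.1335,0,-0.001,0]

```text
clock: 15.55
tool_pos: [535.0, -240.9, 18.3]
orientation: [3.138, 0.002, 1.4]
contact_force: [1.1, -0.2, 0.1]
opening: 0.999
```

Request:
step_arm:
  series:
    - [0,0,0,0,0,0]
    - [0,0,0,0,0,0]
    - [0,0,0,0,0,0]
    - [0,0,0,0,0,0]
    - [0,0,0,0,0,0]
    - [0,0,0,0,0,0]
    - [0,0,0,0,0,0]
    - [0,0,0,0,0,0]
  jaw: 1

```text
clock: 16.55
tool_pos: [534.2, -240.9, 17.6]
orientation: [3.139, 0.002, 1.4]
contact_force: [-0.6, 0.6, -0.3]
opening: 0.389
```

The jaws hold 36 mm, which is the bar's width. As the true tips seem to sit higher than reported, I regrip about 10 mm lower for a deeper hold.

Request:
step_arm:
  series:
    - [0,0,0,0,0,0]
    - [0,0,0,0,0,0]
    - [0,0,0.004,0,0,0]
    - [0,0,0.008,0,0,0]
    - [0,0,0.01,0,0,0]
    - [0,0,0.01,0,0,0]
  jaw: -0.1

```text
clock: 17.3
tool_pos: [534.2, -240.8, 7.4]
orientation: [3.139, 0.002, 1.4]
contact_force: [0.5, -0.5, -0.1]
opening: 0.55
```

Request:
step_arm:
  series:
    - [0,0,0,0,0,0]
    - [0,0,0,0,0,0]
    - [0,0,0,0,0,0]
    - [0,0,0,0,0,0]
    - [0,0,0,0,0,0]
  jaw: 1

```text
clock: 17.92
tool_pos: [534.5, -241.0, 7.8]
orientation: [3.139, 0.002, 1.4]
contact_force: [0.5, -0.4, 2.1]
opening: 0.385
```

Request:
step_arm:
  series:
    - [0.01,0,0,0,0,0]
    - [0.02,0,0,0,0,0]
    - [0.03,0,0,0,0,0]
    - [0.04,0,0,0,0,0]
    - [0.05,0,0,0,0,0]
    - [0.055,0,0,0,0,0]
    - [0.055,0,0,0,0,0]

```text
clock: 18.8
tool_pos: [544.1, -185.2, 7.6]
orientation: [3.139, 0.001, 1.401]
contact_force: [-0.1, 2.1, 1.6]
opening: 0.389
```

Run:
```python
from h import *
import pickle
f=grab('wrist'); pickle.dump(f,open('w7.pkl','wb')); cv2.imwrite('pics/w7.png',f['img'])
s=f['s'];print(s['clock'],s['tool_pos'],s['orientation'],s['q'].round(2),s['contact_force'],s['ft_torque'],s['opening'])
plan([490,20,30],90)
```

```text
18.8 [ 544.0579502  -185.17476608    7.61618359] [3.13874702e+00 6.10169389e-04 1.40104740e+00] [ 0.66  0.65 -0.49  1.87  0.44  0.73 -0.25] [-0.05983284  2.06423356  1.64880199] [ 0.31665483 -0.04755982 -0.0517994 ] 0.38859456312414464
plan [490, 20, 30] 90 -> [0.1932, -0.0879, -0.0227] [0.0009, 0.0003, -0.0541]
```

View pics/w7.png

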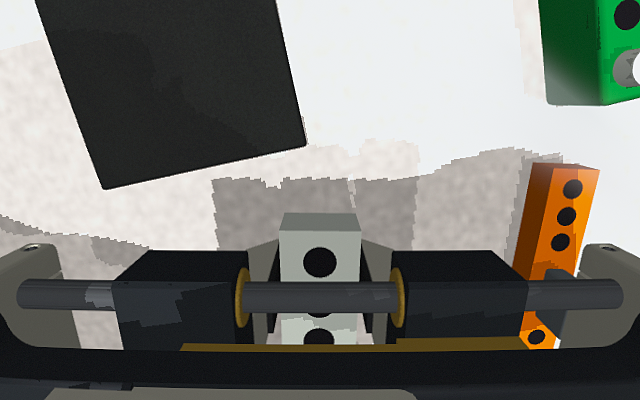

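The bar follows the grip (well at (320,262), mat corner at (306,146)). I keep drawing it out along its own axis.

Request:
step_arm:
  series:
    - [0.01,0,0,0,0,0]
    - [0.022,0,0,0,0,0]
    - [0.034,0,0,0,0,0]
    - [0.046,0,0,0,0,0]
    - [0.058,0,0,0,0,0]
    - [0.07,0,0,0,0,0]
    - [0.082,0,0,0,0,0]
    - [0.094,0,0,0,0,0]
    - [0.106,0,0,0,0,0]
    - [0.116,0,0,0,0,0]
    - [0.12,0,-0.002,0,0,0]
    - [0.12,0,-0.005,0,0,0]

```text
clock: 20.35
tool_pos: [564.1, -68.1, 12.4]
orientation: [3.139, 0.002, 1.4]
contact_force: [0.6, 0.1, -1.7]
opening: 0.392
```

Run:
```python
from h import *
import pickle
f=grab('side'); pickle.dump(f,open('s8.pkl','wb')); t=grab('top')
s=f['s'];print(s['clock'],s['tool_pos'],s['orientation'],s['q'].round(2),s['contact_force'],s['ft_torque'],s['opening'])
plan([482,65,40],92)
u,v=proj(f,[[550,-120,30]])[0].astype(int)
c=cv2.resize(f['img'][v-50:v+50,u-65:u+65],(520,400),interpolation=cv2.INTER_CUBIC)
# mat by dark mask, top image
m=((t['img'].max(2)<40)).astype(np.uint8); n,l,st,ce=cv2.connectedComponentsWithStats(m)
t0=pickle.load(open('top0.pkl','rb')); m=(t0['img'].max(2)<45).astype(np.uint8); n,l,st,ce=cv2.connectedComponentsWithStats(m); k=l[223,329]; cs,_=cv2.findContours((l==k).astype(np.uint8),0,1)
r=cv2.minAreaRect(cs[0]); B=onz(t0,cv2.boxPoints(r),4); print('mat',B.round(0)[:,:2].tolist(),B.mean(0))
cv2.imwrite('pics/s8.png',c)
```

```text
20.35 [564.10839583 -68.11832379  12.42190751] [3.13902901e+00 1.80045506e-03 1.40039762e+00] [ 0.46  0.63 -0.5   1.89  0.44  0.73 -0.46] [ 0.56746962  0.11540752 -1.73825872] [ 0.05245553 -0.14006289 -0.0151317 ] 0.3922273014318748
plan [482, 65, 40] 92 -> [0.118, -0.104, -0.0279] [0.001, 0.0008, -0.0657]
mat [[533.0, 108.0], [543.0, -129.0], [428.0, -131.0], [419.0, 102.0]] [480.79782826 -12.39630096   4.        ]
```

View pics/s8.png

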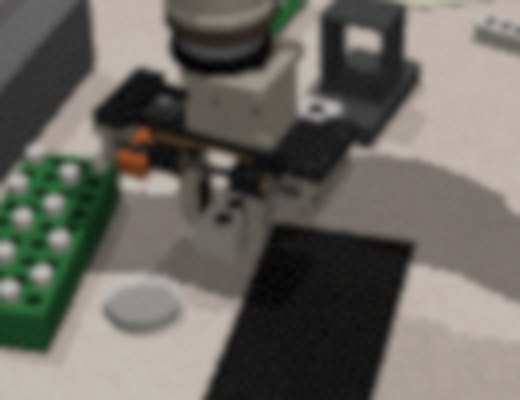

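The bar is level, held by its end and clear of the rack. The wrist shows -1.7 N, its weight. I carry it over the mat, centred at about (481,-12).

Request:
step_arm:
  series:
    - [0.02,0,-0.015,0,0,0]
    - [0.035,-0.015,-0.025,0,0,-0.01]
    - [0.05,-0.03,-0.025,0,0,-0.02]
    - [0.065,-0.05,-0.025,0,0,-0.035]
    - [0.085,-0.07,-0.025,0,0,-0.05]
    - [0.105,-0.09,-0.02,0,0,-0.066]
    - [0.118,-0.104,-0.01,0.001,0.0008,-0.066]
    - [0.118,-0.104,-0.008,0.001,0.0008,-0.066]
    - [0.118,-0.104,-0.008,0.001,0.0008,-0.066]
    - [0.118,-0.104,-0.008,0.001,0.0008,-0.066]

```text
clock: 21.7
tool_pos: [482.5, 64.8, 20.0]
orientation: [3.141, -0.0, 1.606]
contact_force: [0.0, 0.1, -1.2]
opening: 0.389
```

Request:
step_arm:
  series:
    - [0,0,0.005,0,0,0]
    - [0,0,0.01,0,0,0]
    - [0,0,0.014,0,0,0]
    - [0,0,0.017,0,0,0]
    - [0,0,0.018,0,0,0]
    - [0,0,0.018,0,0,0]

```text
clock: 22.45
tool_pos: [481.7, 65.5, 1.8]
orientation: [-3.141, -0.0, 1.607]
contact_force: [-0.3, 0.8, -1.3]
opening: 0.39
```

Request:
step_arm:
  series:
    - [0,0,0.0015,0,0,0]
    - [0,0,0.003,0,0,0]
    - [0,0,0.0045,0,0,0]
    - [0,0,0.006,0,0,0]
    - [0,0,0.006,0,0,0]

```text
clock: 23.08
tool_pos: [481.6, 65.5, -4.3]
orientation: [-3.141, -0.0, 1.607]
contact_force: [0.5, -0.2, -1.2]
opening: 0.388
```

Request:
step_arm:
  series:
    - [0,0,0.0015,0,0,0]
    - [0,0,0.003,0,0,0]
    - [0,0,0.003,0,0,0]

```text
clock: 23.45
tool_pos: [481.6, 65.5, -7.3]
orientation: [-3.141, -0.0, 1.607]
contact_force: [-0.9, -0.8, -0.5]
opening: 0.389
```

Request:
step_arm:
  series:
    - [0,0,0.001,0,0,0]
    - [0,0,0.002,0,0,0]
    - [0,0,0.002,0,0,0]

```text
clock: 23.82
tool_pos: [481.6, 65.5, -9.2]
orientation: [-3.141, -0.0, 1.607]
contact_force: [-0.0, -0.3, -1.2]
opening: 0.393
```

Request:
step_arm:
  series:
    - [0,0,0.001,0,0,0]
    - [0,0,0.0015,0,0,0]
    - [0,0,0.0015,0,0,0]

```text
clock: 24.2
tool_pos: [481.7, 65.5, -10.7]
orientation: [-3.141, -0.0, 1.607]
contact_force: [-0.6, -0.4, -1.5]
opening: 0.387
```

Request:
step_arm:
  series:
    - [0,0,0.0008,0,0,0]
    - [0,0,0.0015,0,0,0]
    - [0,0,0.0015,0,0,0]

```text
clock: 24.58
tool_pos: [481.8, 65.6, -12.1]
orientation: [-3.141, -0.0, 1.607]
contact_force: [-0.0, 0.2, 0.3]
opening: 0.392
```

Request:
step_arm:
  series:
    - [0,0,0.0008,0,0,0]
    - [0,0,0.0008,0,0,0]

```text
clock: 24.82
tool_pos: [481.8, 65.6, -12.2]
orientation: [-3.141, 0.0, 1.607]
contact_force: [-1.7, -0.4, 8.6]
opening: 0.39
```

Contact came exactly at the predicted height, with +8.6 N, so the bar is on the mat. I release and rise to look.

Request:
step_arm:
  series:
    - [0,0,-0.0008,0,0,0]
    - [0,0,-0.0008,0,0,0]
    - [0,0,-0.0008,0,0,0]
    - [0,0,-0.0008,0,0,0]
    - [0,0,-0.04,0,0,0]
    - [0,0,-0.09,0,0,0]
    - [0,0,-0.14,0,0,0]
    - [-0.04,0,-0.18,0,0,0]
    - [-0.08,0,-0.21,0,0,0]
    - [-0.08,0,-0.21,0,0,0]
    - [-0.08,0,-0.21,0,0,0]
  jaw: -0.5

```text
clock: 26.2
tool_pos: [484.3, -14.2, 196.6]
orientation: [-3.141, -0.001, 1.607]
contact_force: [0.1, 0.3, 1.0]
opening: 0.753
```

Run:
```python
from rect import *
import pickle
f=grab('wrist'); pickle.dump(f,open('w9.pkl','wb'))
s=f['s'];print(s['clock'],s['tool_pos'],s['orientation'],s['q'].round(2),s['contact_force'],s['opening'])
im=f['img']; hsv=cv2.cvtColor(im,cv2.COLOR_BGR2HSV)
q=proj(f,[[484.7,-14.3,64],[484.7+3.6,-114,30],[481,85,30]]); print(q)
b=rect(f,484.7,-14.3,30,115,3.4)[:, :].copy()
g=cv2.cvtColor(rect(f,484.7,-14.3,30,115,4),cv2.COLOR_BGR2GRAY)
m=(g<70).astype(np.uint8); n,l,st,ce=cv2.connectedComponentsWithStats(m)
for i in range(1,n):
    if 60<st[i,4]<900 and 0.7<st[i,2]/st[i,3]<1.4: print(st[i].tolist(),(484.7+115-ce[i][1]/4).round(1),(-14.3+115-ce[i][0]/4).round(1))
b2=rect(f,484.7,-14.3,64,58,6.75)
cv2.imwrite('pics/c9.png',np.hstack([cv2.resize(b,(400,400)),cv2.resize(b2,(400,400))]))
```

```text
26.2 [484.25418261 -14.19920847 196.62963118] [-3.14060243e+00 -6.50928507e-04  1.60682182e+00] [ 0.61  0.25 -0.72  1.95  0.19  1.01 -0.17] [0.09132062 0.33030997 1.00735356] 0.7527659357538057
[[319.77510119 185.97857817]
 [319.75074851 265.86520513]
 [319.60089156  77.34051567]]
```

View pics/c9.png

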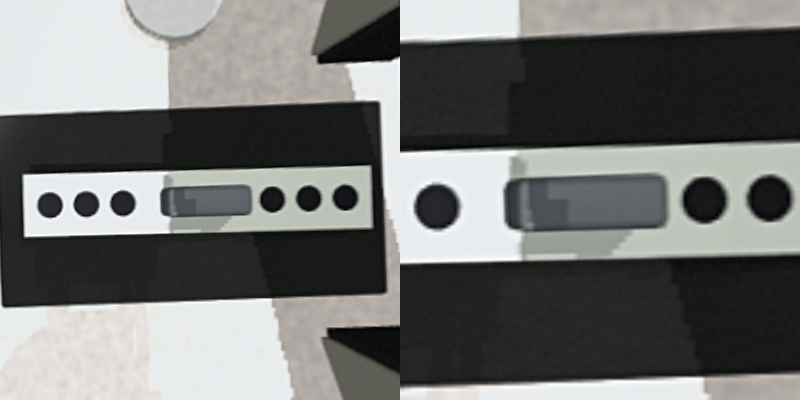

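The bar lies on the mat with its wells at rows 204 to 198, its grip at (206,201) and its centre near (484,-12.8). I fit the wells for an exact pose.

```bash
cat > bar.py <<'E'
from rect import *
def wells(f,c,z):
    g=cv2.cvtColor(rect(f,c[0],c[1],z,115,4),cv2.COLOR_BGR2GRAY); m=(g<90).astype(np.uint8)
    n,l,st,ce=cv2.connectedComponentsWithStats(m); out=[]
    for i in range(1,n):
        if 30<=max(st[i,2:4])<=75 and st[i,4]>0.6*st[i,2]*st[i,3] and 0.75<st[i,2]/st[i,3]<1.33: out.append((c[0]+115-ce[i][1]/4,c[1]+115-ce[i][0]/4,st[i,2],st[i,3]))
    return np.array(out)
E
python3 - <<'E'
from bar import *
import pickle
f=pickle.load(open('w9.pkl','rb')); w=wells(f,(484.7,-14.3),30); print(w.round(1).tolist())
p=np.polyfit(w[:,1],w[:,0],1); print(p,'yaw',np.degrees(np.arctan2(1,p[0])),'ctr',(w[:,:2].max(0)+w[:,:2].min(0))/2)
plan([484.0,-12.7,80],91.2);plan([484.0,-12.7,17],91.2)
E
```

```text
[[485.6, -76.8, 58.0, 59.0], [486.1, -97.8, 58.0, 58.0], [485.1, -55.8, 57.0, 59.0], [482.9, 30.2, 56.0, 56.0], [482.3, 51.2, 57.0, 56.0], [481.8, 72.0, 57.0, 56.0]]
[-2.56280289e-02  4.83627172e+02] yaw 91.46805654466874 ctr [483.9377377  -12.91091196]
plan [484.0, -12.7, 80] 91.2 -> [0.0007, 0.0003, 0.1162] [-0.0006, -0.0003, 0.0053]
plan [484.0, -12.7, 17] 91.2 -> [0.0006, 0.0004, 0.1792] [-0.0006, -0.0003, 0.0053]
```

Request:
step_arm:
  series:
    - [0.0005,0.0003,0.04,0,0,0.0038]
    - [0.0005,0.0003,0.08,0,0,0.0038]
    - [0.0005,0.0003,0.116,0,0,0.0038]
    - [0.0005,0.0003,0.116,0,0,0.0038]
    - [0.0005,0.0003,0.116,0,0,0.0038]
  jaw: -0.1

```text
clock: 26.88
tool_pos: [485.2, -12.7, 81.5]
orientation: [-3.141, -0.001, 1.597]
contact_force: [0.0, -0.1, 0.3]
opening: 0.549
```

Run:
```python
from h import *
s=bot.observe(); print(s['clock'],s['tool_pos'],s['orientation'],s['opening']); plan([483.9,-12.9,17.5],91.47)
```

```text
26.875 [485.23756143 -12.6525356   81.51537067] [-3.14113038e+00 -1.19766691e-03  1.59718274e+00] 0.5489018454697889
plan [483.9, -12.9, 17.5] 91.47 -> [-0.0003, -0.0013, 0.064] [-0.0001, -0.0004, 0.0002]
```

Request:
step_arm:
  series:
    - [-0.0003,-0.0012,0.025,0,0,0]
    - [-0.0003,-0.0012,0.045,0,0,0]
    - [-0.0003,-0.0012,0.056,0,0,0]
    - [-0.0003,-0.0012,0.063,0,0,0]
    - [-0.0003,-0.0012,0.064,0,0,0]
    - [-0.0003,-0.0012,0.064,0,0,0]

```text
clock: 27.62
tool_pos: [484.2, -14.2, 17.5]
orientation: [3.141, -0.0, 1.595]
contact_force: [-0.5, 0.1, 0.1]
opening: 0.55
```

Request:
step_arm:
  series:
    - [0,0,0,0,0,0]
    - [0,0,0,0,0,0]
    - [0,0,0,0,0,0]
    - [0,0,0,0,0,0]
    - [0,0,0,0,0,0]
    - [0,0,0,0,0,0]
  jaw: 1

```text
clock: 28.38
tool_pos: [483.8, -14.3, 17.0]
orientation: [-3.141, -0.0, 1.595]
contact_force: [0.5, 0.6, 0.7]
opening: 0.173
```

The jaws read 16 mm, so the grip is held. I lift, carry to the mixer and check the hold.

Request:
step_arm:
  series:
    - [0,0,-0.005,0,0,0]
    - [0,0,-0.015,0,0,0]
    - [0,0,-0.035,0,0,0]
    - [0,0,-0.07,0,0,0]
    - [0,0,-0.11,0,0,0]
    - [0,0,-0.14,0,0,0]
    - [0,0,-0.14,0,0,0]
    - [0,0,-0.14,0,0,0]

```text
clock: 29.38
tool_pos: [483.1, -14.6, 156.6]
orientation: [-3.14, -0.0, 1.595]
contact_force: [-0.1, 0.6, -1.4]
opening: 0.172
```

Run:
```python
from bar import *
f=grab('wrist'); s=f['s']; print(s['clock'],s['tool_pos'],s['orientation'],s['contact_force'],s['ft_torque'],s['opening'],s['q'].round(2))
z=s['tool_pos'][2]+13
w=wells(f,s['tool_pos'][:2],z); print(w.round(1).tolist())
if len(w)>1:
    p=np.polyfit(w[:,1],w[:,0],1); print(p,np.degrees(np.arctan2(1,p[0])),(w[:,:2].max(0)+w[:,:2].min(0))/2)
plan([540.2,273.8,150],33.2)
```

```text
29.375 [483.12937478 -14.58216631 156.59358193] [-3.14036555e+00 -2.71047479e-06  1.59506390e+00] [-0.13095222  0.61334282 -1.42548073] [-0.04940495 -0.03645677 -0.00659792] 0.1719377221771259 [ 0.59  0.3  -0.71  2.    0.25  0.93 -0.23]
[[482.2, 29.7, 58.0, 58.0], [481.7, 50.7, 58.0, 59.0], [481.2, 71.6, 58.0, 58.0]]
[-2.44988598e-02  4.82933525e+02] 91.40340054291931 [481.69670212  50.63710504]
plan [540.2, 273.8, 150] 33.2 -> [0.2868, 0.0645, 0.0061] [-0.0008, 0.0003, 0.3233]
```

Request:
step_arm:
  series:
    - [0.015,0.002,0,0,0,0.015]
    - [0.045,0.01,0,0,0,0.05]
    - [0.08,0.017,0,0,0,0.09]
    - [0.115,0.025,0,0,0,0.13]
    - [0.15,0.033,0,0,0,0.17]
    - [0.185,0.041,0,0,0,0.21]
    - [0.22,0.049,0,0,0,0.25]
    - [0.25,0.056,0.003,0,0,0.285]
    - [0.275,0.061,0.006,0,0,0.31]
    - [0.287,0.0645,0.006,0,0,0.323]
    - [0.287,0.0645,0.006,-0.0008,0.0003,0.323]
    - [0.287,0.0645,0.006,-0.0008,0.0003,0.323]

```text
clock: 30.92
tool_pos: [540.6, 273.1, 149.9]
orientation: [3.14, 0.001, 0.581]
contact_force: [-1.1, 0.6, -1.4]
opening: 0.167
```

```bash
cat > chk.py <<'E'
from bar import *
f=grab('wrist'); s=f['s']; print(s['clock'],s['tool_pos'],s['orientation'],s['contact_force'],s['ft_torque'],s['opening'])
w=wells(f,s['tool_pos'][:2],s['tool_pos'][2]+13); y=s['orientation'][2]
w=w[np.argsort(w[:,1])]; print(w.round(1).tolist())
d=w[-1,:2]-w[0,:2]; a=np.arctan2(d[1],d[0]); print('bar yaw',np.degrees(a),'tool yaw',np.degrees(y))
e=np.array([np.cos(a),np.sin(a)]); print('bar centre', w[0,:2]-e*43.05, 'if first is inner; target 541.4 274.6')
E
python3 - <<'E'
import chk
from h import plan
plan([540.2,273.8,100],33.2)
E
```

```text
30.925 [540.5546586  273.05467627 149.91516717] [3.14031765e+00 6.36598413e-04 5.81060107e-01] [-1.09628679  0.64971221 -1.43933083] [ 0.01558166 -0.03485901 -0.000943  ] 0.16650095202209822
[[578.5, 297.0, 60.0, 59.0], [596.0, 308.5, 59.0, 59.0], [613.5, 320.0, 59.0, 59.0]]
bar yaw 33.32694895309857 tool yaw 33.29229176553174
bar centre [542.49134492 273.32483736] if first is inner; target 541.4 274.6
plan [540.2, 273.8, 100] 33.2 -> [-0.0, -0.0012, 0.0503] [0.0004, 0.0, 0.0003]
```

Request:
step_arm:
  series:
    - [-0.0002,-0.0015,0.02,0,0,0]
    - [-0.0002,-0.0015,0.04,0,0,0]
    - [-0.0002,-0.0015,0.05,0,0,0]
    - [-0.0002,-0.0015,0.05,0,0,0]
    - [-0.0002,-0.0015,0.05,0,0,0]

```text
clock: 31.6
tool_pos: [540.7, 275.7, 101.4]
orientation: [3.141, -0.002, 0.581]
contact_force: [-0.8, -0.9, -1.5]
opening: 0.17
```

Run:
```python
import chk
from h import *
plan([540.2,273.8,67],33.2)
f=chk.f; im=cv2.cvtColor(f['img'],cv2.COLOR_BGR2GRAY)
# far gap edges, points near gap at z=74, perpendicular profile through gap at r=103..112
e=np.array([np.cos(np.radians(33.2)),np.sin(np.radians(33.2))]); n=np.array([-e[1],e[0]])
for r in(85,92,99):
    k=np.arange(-35,35.1,.5); P=np.array([[*(np.array([541.4,274.6])+e*r+n*t),74] for t in k]); q=proj(f,P).astype(np.float32)
    v=cv2.remap(im,q[:,0][:,None],q[:,1][:,None],1).ravel().astype(int); print(r,v[::2].tolist())
```

```text
31.6 [540.66860523 275.68604059 101.38302835] [ 3.14068018e+00 -2.40217342e-03  5.80615898e-01] [-0.76033384 -0.88119207 -1.51716456] [-0.00868722  0.0083177   0.01056893] 0.17029760346898823
[[578.5, 299.6, 60.0, 58.0], [596.1, 311.1, 60.0, 59.0], [613.6, 322.6, 59.0, 59.0]]
bar yaw 33.30787718233174 tool yaw 33.26684046467087
bar centre [542.54678195 275.91661755] if first is inner; target 541.4 274.6
plan [540.2, 273.8, 67] 33.2 -> [-0.0017, 0.0012, 0.0347] [0.0003, -0.0009, 0.0004]
85 [106, 106, 105, 105, 106, 106, 105, 106, 104, 104, 104, 106, 85, 98, 199, 197, 196, 197, 213, 234, 233, 233, 233, 233, 233, 233, 235, 248, 64, 44, 48, 50, 50, 49, 49, 51, 48, 49, 50, 49, 50, 49, 46, 41, 247, 235, 233, 233, 233, 233, 233, 232, 234, 233, 232, 232, 233, 237, 121, 143, 141, 142, 142, 143, 141, 143, 160, 160, 159, 159, 159]
92 [109, 109, 107, 108, 109, 107, 107, 107, 108, 108, 107, 109, 82, 98, 198, 198, 204, 231, 234, 233, 233, 233, 233, 233, 232, 233, 235, 68, 46, 50, 48, 47, 49, 47, 50, 49, 49, 48, 48, 47, 48, 49, 49, 45, 73, 251, 234, 232, 233, 233, 233, 233, 233, 233, 233, 233, 233, 239, 138, 143, 142, 141, 141, 141, 140, 140, 154, 158, 157, 158, 158]
99 [115, 119, 122, 120, 117, 119, 118, 121, 121, 124, 122, 122, 127, 185, 201, 197, 198, 221, 234, 232, 232, 233, 233, 233, 233, 233, 233, 233, 232, 233, 233, 234, 239, 243, 215, 215, 193, 219, 244, 240, 235, 233, 232, 233, 232, 232, 233, 233, 233, 233, 233, 233, 233, 233, 233, 233, 233, 235, 157, 160, 162, 162, 168, 163, 161, 162, 160, 160, 162, 162, 153]
```

The gap edges sit at ±22.5 mm about the target, so the target is confirmed. I correct by tx -1.6 and ty +0.8 mm, and lower in stages.

Request:
step_arm:
  series:
    - [-0.0016,0.0008,0.004,0,-0.0006,0]
    - [-0.0016,0.0008,0.009,0,-0.0006,0]
    - [-0.0016,0.0008,0.012,0,-0.0006,0]
    - [-0.0016,0.0008,0.012,0,-0.0006,0]
    - [-0.0016,0.0008,0.012,0,-0.0006,0]

```text
clock: 32.28
tool_pos: [539.5, 273.9, 89.1]
orientation: [3.141, 0.0, 0.581]
contact_force: [-0.3, -0.1, -1.3]
opening: 0.169
```

Run:
```python
import chk
from h import *
plan([540.2,273.8,67],33.2)
```

```text
32.275 [539.51490416 273.85536179  89.11464057] [3.14055694e+00 7.56980279e-05 5.80591777e-01] [-0.26265848 -0.05522685 -1.33733381] [ 0.01318887 -0.04369216 -0.00013512] 0.16900908179410834
[[577.4, 297.8, 60.0, 59.0], [594.9, 309.2, 59.0, 59.0], [612.5, 320.8, 58.0, 59.0]]
bar yaw 33.31619128057432 tool yaw 33.265458420012024
bar centre [541.43719076 274.1053122 ] if first is inner; target 541.4 274.6
plan [540.2, 273.8, 67] 33.2 -> [0.0005, 0.0004, 0.0222] [0.0003, -0.0, 0.0004]
```

Centred within 0.5 mm, so I lower onto the key.

Request:
step_arm:
  series:
    - [0.0002,-0.0002,0.003,0,0,0]
    - [0.0002,-0.0002,0.006,0,0,0]
    - [0.0002,-0.0002,0.009,0,0,0]
    - [0.0002,-0.0002,0.012,0,0,0]
    - [0.0002,-0.0002,0.012,0,0,0]

```text
clock: 32.95
tool_pos: [539.3, 273.9, 76.7]
orientation: [3.141, 0.001, 0.581]
contact_force: [1.0, 0.3, -1.3]
opening: 0.173
```

Request:
step_arm:
  series:
    - [0,0,0.002,0,0,0]
    - [0,0,0.004,0,0,0]
    - [0,0,0.006,0,0,0]
    - [0,0,0.007,0,0,0]
    - [0,0,0.007,0,0,0]

```text
clock: 33.58
tool_pos: [539.5, 274.0, 70.0]
orientation: [3.141, 0.0, 0.58]
contact_force: [-0.6, -0.1, -1.3]
opening: 0.173
```

Request:
step_arm:
  series:
    - [0,0,0.001,0,0,0]
    - [0,0,0.002,0,0,0]
    - [0,0,0.002,0,0,0]

```text
clock: 33.95
tool_pos: [539.5, 274.0, 68.0]
orientation: [3.141, 0.0, 0.58]
contact_force: [0.5, -0.4, -1.7]
opening: 0.174
```

Request:
step_arm:
  series:
    - [0,0,0.0007,0,0,0]
    - [0,0,0.0012,0,0,0]
    - [0,0,0.0012,0,0,0]

```text
clock: 34.33
tool_pos: [539.6, 274.0, 67.1]
orientation: [3.14, 0.0, 0.581]
contact_force: [-0.7, 0.1, 0.6]
opening: 0.169
```

Contact at 67.1 is the expected home height. One small press to confirm, then I release and rise.

Request:
step_arm:
  series:
    - [0,0,0.0008,0,0,0]
    - [0,0,0.0008,0,0,0]

```text
clock: 34.58
tool_pos: [539.7, 274.0, 67.1]
orientation: [3.14, -0.0, 0.58]
contact_force: [-2.1, -2.7, 7.4]
opening: 0.172
```

Request:
step_arm:
  series:
    - [0,0,-0.0008,0,0,0]
    - [0,0,-0.0008,0,0,0]
    - [0,0,-0.0008,0,0,0]
    - [0,0,-0.0008,0,0,0]
    - [0,0,-0.015,0,0,0]
    - [0,0,-0.04,0,0,0]
    - [0,0,-0.08,0,0,0]
    - [0,0,-0.13,0,0,0]
    - [0,0,-0.18,0,0,0]
    - [0,0,-0.18,0,0,0]
    - [0,0,-0.18,0,0,0]
  jaw: -0.2

```text
clock: 35.95
tool_pos: [539.3, 274.0, 246.5]
orientation: [3.14, -0.0, 0.58]
contact_force: [-0.4, -0.1, -0.9]
opening: 0.602
```

Run:
```python
from bar import *
f=grab('wrist'); s=f['s']; print(s['clock'],s['tool_pos'],s['orientation'],s['contact_force'],s['opening'])
for z in(74,80,86):
    w=wells(f,(541.4,274.6),z); w=w[np.argsort(w[:,1])]; d=w[-1]-w[0]
    print(z,len(w),(w[:,:2].max(0)+w[:,:2].min(0))/2,'span',np.hypot(*d[:2]),'yaw',np.degrees(np.arctan2(d[1],d[0])),w.round(1)[:,:2].tolist())
a=cv2.absdiff(grab('top')['img'],cv2.imread('pics/top0.png')); m=cv2.morphologyEx((a.max(2)>45).astype(np.uint8),2,np.ones((3,3)))
n,l,st,c=cv2.connectedComponentsWithStats(m); print([st[i].tolist() for i in range(1,n) if st[i,4]>15])
```

```text
35.95 [539.33661394 273.95961532 246.47188257] [ 3.14001625e+00 -2.19549432e-04  5.80480934e-01] [-0.40924899 -0.09866022 -0.88360882] 0.6021090162741642
74 6 [540.44499385 273.31580371] span 172.48801147300696 yaw 33.27703533231413 [[468.3, 226.0], [486.2, 237.8], [504.1, 249.4], [577.0, 297.3], [594.9, 309.0], [612.5, 320.6]]
80 6 [541.48855435 274.0157812 ] span 169.5646615801799 yaw 33.27370398059378 [[470.6, 227.5], [488.2, 239.0], [505.7, 250.5], [577.5, 297.6], [595.0, 309.1], [612.4, 320.5]]
86 6 [542.53130618 274.71529217] span 166.6472178259642 yaw 33.275916103592486 [[472.9, 229.0], [490.1, 240.4], [507.4, 251.6], [577.9, 297.9], [595.1, 309.2], [612.2, 320.4]]
[[162, 85, 27, 32, 218], [121, 102, 11, 19, 144], [108, 110, 20, 21, 235], [183, 124, 59, 43, 1041], [115, 131, 12, 14, 68], [128, 134, 9, 17, 116], [155, 147, 31, 30, 565], [146, 170, 31, 35, 459], [185, 172, 17, 37, 335], [223, 173, 26, 29, 324], [417, 198, 19, 15, 188], [408, 200, 4, 4, 16], [456, 204, 5, 4, 19], [461, 209, 5, 5, 22], [469, 210, 5, 5, 23], [455, 213, 5, 4, 20], [231, 214, 122, 186, 4004], [203, 218, 7, 7, 27], [213, 223, 22, 14, 209], [236, 225, 21, 17, 119], [379, 229, 199, 129, 7187], [205, 243, 9, 12, 39], [248, 274, 4, 10, 30], [600, 295, 26, 39, 323], [559, 297, 36, 44, 1071], [247, 306, 20, 30, 102], [350, 331, 5, 5, 19], [296, 362, 61, 38, 1537], [377, 371, 10, 27, 133], [634, 391, 6, 9, 36]]
```

The top wells at the home height of 80 mm show a span of 169.6 mm (169.9 on the mat), a yaw of 33.3° and a centre within 0.6 mm. The bar is home and released.

```bash
python3 -c "
from plant import bot
bot.finish_job(); s=bot.observe(); print(s['clock'],s['contact_force'])"
```

```text
the job is handed in; nothing more can be done
the job is handed in; nothing more can be done
```

I did the whole job in the order asked and handed it in at about 36 s. I turned the key from about 91° to 33° to face the gaps. Then I drew the bar out by its end, set it on the mat and let go, and took it again by its grip. I lowered it through the gaps onto the key and let go.

**Last checks**
- **Fit:** contact came at the expected home height, and a small press then gave +7.4 N. After release, the wells read at home height put the bar's centre within 0.6 mm of the key axis. Its yaw was 33.3°, against the 33.2° gap line, and the gripper was clear of it.

**What disagreed**
- **First key grasp:** the first grasp closed above the key. The true fingertips appear to sit well above the reported TCP, by at least 16 mm judging from the contact on the mat.
- **Key grip reading:** I had to go lower to hold the key, and the jaws then read 9 mm instead of its 14 mm. It still turned correctly.
- **Other things on the bench:** the final before-and-after comparison of the top view was dominated by changes from the arm and its shadow. It does not prove they stayed put, though I felt no unexpected contact.

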